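# Reset the scaler's water flow: to the stop, then three clicks back

### The arm

A 6-joint arm with a two-finger parallel gripper is mounted at the origin on the work surface. World frame = base frame: x ahead of the robot, y to its left, z up, the work surface at z = 0. Lengths are in mm, angles in rad, forces in N, time in s.
With the tool pointing down it reaches from about 425 to 950 mm from the base axis. Payload 3.5 kg.
Tool frame: the origin (TCP) lies midway between the tips of the shut fingers; the grasp point (between the pads) lies 19 mm behind it (env.grip_depth is the z of the grasp point in the tool frame, in mm); z points along the fingers, y is the line along which they close (so a half turn about z gives the same grasp; the last joint's range is limited). The gripper opens to 85 mm and grips with 20 to 120 N. Pads are 22 mm wide; open, the fingers measure 114 mm over their backs; the gripper's body (76 mm by 85 mm) begins 54 mm behind the grasp point. The pads swing forward as they close: fully open they stand 13 mm farther back than shut.
Start: joints at [1.168, 0.286, 1.577, -0, 1.279, -0.15], TCP at [168.792, 653.541, 231.325] pointing down, gripper open.
Joint ranges: [-2.77, 2.77], [-0.9, 2.22], [0.21, 2.48], [-1.53, 4.67], [0.24, 2.81], [-2.84, 2.84]. Speed limits (rad/s): [2.79, 2.79, 3.14, 3.14, 3.14, 3.14].

### API

Orientations are given as a unit quaternion [w, x, y, z].
In Python, from cell import telemetry, imaging, job, spotter, env gives the robot as it stands.
- The arm moves only by the tool jog_arm, never from a script. Its argument "targets" is a list of rows, each an object of numbers: "x", "y", "z": the shift along the tool's x, y, z in mm; "spin": the turn about the tool's z in degrees; "jaw": the closure, from 0 (fully open) to 1 (shut). A call has exactly 8 rows; each row is the pose to reach, as a shift and turn from the pose commanded when the call began, along the tool's axes at that moment; what a row does not reach only later rows make up. A row lasts 1/10 s, in which the tool goes at most 50 mm and 8.59 degrees, less where a joint would pass 70% of its speed; a pose out of reach is approached as far as the arm can. A call with a gripper value outside its range is refused whole. The fingers move at their own pace and stop on an object; the grip force is fixed at half the most. Time passes only in rows, so rows that repeat a pose let the fingers close, or fill a call up. It gives the time, the measured TCP pose, the force, the opening and the grip force at its end, in the units of the state.
- telemetry.state(): the state, without advancing time (a new reading comes with each control period).
- imaging.snapshot(name): name is "side" or "top"; returns the picture (400x640x3 uint8, red, green, blue); there is no depth.
- imaging.calibration(name): a dict with "vfov" (degrees; the focal length in pixels is half the picture's height over the tangent of half this angle, whatever the lens; pixels are square), "cx", "cy" (the principal point, pixels), "k1" (the pictures are not rectified: a ray, as slopes to the right and down, at radius r is drawn at 1 + k1 r^2 times it, then the intrinsics apply), "rvec" (rotation vector, rad) and "tvec" (3), from world to camera coordinates, as OpenCV has them. Camera axes: x right, y down, z forward; pixel columns grow to the right and rows downward; lengths in mm; the calibration is good to about 2 mm. A picture is of the moment at which its call begins. calibration takes no time and is no camera call.
- job.close_job(): hands the job in; it is judged then, once.
Trained networks look in the newest picture that a camera, given by its name, has taken for a name from the list of things; names that differ only in an ending like _2 or _b are one class to them, and where a whole thing is asked for, a point or a joint stands for the part that bears it (a point fixed in the world has none). Each returns a list of dicts, best first, with "confidence" (0 to 1); they miss things now and then, are a little off and sometimes report something else, mostly with a low value. They report only what shows in the picture. A call takes as long as a camera call.
- spotter.outline_of(camera, label): "region" (400x640 bool, what is visible of it) and "rect" ([left, top, right, bottom] in pixels, round what is visible of it).
The state is a dict: "time": time; "joint_positions": joint angles; "dq": joint speeds; "effort": joint torques, N m; "eef_pos": TCP position; "orientation": TCP orientation; "contact_force": force on the tool from outside, world axes, zero at the start; "wrist_torque": the same for the moment, N m; "finger_gap": finger opening in mm; "grip_force": force on a finger pad.
Only numpy, scipy, OpenCV 4.12 (cv2) and the standard library are available. Lean on these libraries where they do the work, as an engineer would, in place of code of your own. Each camera call takes 0.05 s, during which the arm holds its last target. There are 200 camera calls.

### The job

On the ultrasonic scaler (the long low white console with a handpiece lying across its far edge), reset the water flow: turn the larger of its two winged knobs clockwise, seen from above, all the way to its stop, then turn it back anticlockwise three clicks (20 degrees each, one tick mark per click) and let go. Leave the scaler's smaller knob and the knob on the domed capsule mixer as they are.

Things in the scene. Friction and masses are not known exactly. Their poses are not given: they have to be found in the camera images.
- flow_knob (a joint): Angle in rad of the flow knob, the one to set: 0 at its rigid clockwise stop, growing anticlockwise seen from above, to 2.79 (8 clicks of 20 degrees = 0.349 rad). Starts two to four clicks off the stop. It settles into the nearest whole click when let go; turning takes about 0.05 N m. Nine ticks round it mark the clicks, a small pin beyond each end the stops.
- flow_knob_grip (a point): On the flow knob's vertical axis, 94 mm above the table. Grey round skirt 52 mm across, 8 mm high, on the 170 x 240 mm scaler's top (62 mm high), with an upright wing 50 long, 14 wide, its top 10 mm above this point, the skirt 24 below. Turns with the knob: x along the wing (white pointer at its -x end), y across, z up. Left half of the scaler seen from the robot, 120 mm from the small knob.
- power_knob_tip (a point): Pointer end of the wing, 15 mm from its axis, of the scaler's smaller knob: same shape and grey plastic, wing 31 x 9 mm, 26 mm high. Not to be turned.
- timer_knob_tip (a point): Pointer end of the wing, 25 mm from its axis, of the knob on the other machine, the capsule mixer: white box 190 x 170 mm, 62 mm high, with a dark dome 88 mm across. That knob looks just like the flow knob. Not to be turned.

How it is judged (in metres and radians):
On the way:
1. the flow knob has been turned clockwise to its stop (within half a click) (value of joint flow_knob below 0.175 rad), for 0.1 s.
At the end, for the whole second after the job is handed in: The flow knob, having been at its clockwise stop, rests three clicks (60 degrees = 1.047 rad) anticlockwise of it, within 10 degrees (half a click) either way; the smaller knob and the mixer's knob are within about 18 degrees of where they started (value of joint flow_knob between 0.872 and 1.222 rad and velocity of joint flow_knob between -0.1 and 0.1 rad/s and distance of power_knob_tip from where it was at the start of the episode below 0.005 m and distance of timer_knob_tip from where it was at the start of the episode below 0.008 m); the robot touches nothing.
It fails at once if the scaler's smaller knob or the mixer's knob is turned by about a click or more (distance of power_knob_tip from where it was at the start of the episode above 0.005 m or distance of timer_knob_tip from where it was at the start of the episode above 0.008 m).
It also fails if it takes over 38 s, if anything falls off the work surface, if the arm or the gripper's body presses on something with over 40 N, if the wrist force passes 120 N, or if a joint passes its speed limit or range.

## Working session

There is one attempt and no reset: what is moved stays moved. The work goes in short steps, Python scripts to look and compute and a tool call to move; the robot and the scene stay as the last step left them, time stands still between calls to the robot, and variables do not carry over. Pictures are saved under pics/ and viewed, at most 10 in all, crops included, and the job is handed in when it is done.

Besides the shell and the picture viewer there is one more tool, called after ">>>" by a JSON object that holds its "fn" and its "kwargs", one argument or row to a line. jog_arm: Moves the arm, as the interface text tells. Its arguments: {"type":"object","properties":{"targets":{"type":"array","items":{"type":"object","properties":{"x":{"type":"number"},"y":{"type":"number"},"z":{"type":"number"},"spin":{"type":"number"},"jaw":{"type":"number"}}}}},"required":["targets"]}

```bash
mkdir -p pics; cat > h.py <<'E'
import numpy as np, cv2
from cell import telemetry, imaging, job, spotter, env
def cal(n):
    c=imaging.calibration(n); f=200/np.tan(np.radians(c['vfov'])/2)
    return c,f,cv2.Rodrigues(np.array(c['rvec'],float))[0],np.array(c['tvec'],float).ravel()
def proj(n,P):
    c,f,R,t=cal(n); p=np.atleast_2d(P)@R.T+t; s=p[:,:2]/p[:,2:]
    s=s*(1+c['k1']*(s**2).sum(1,keepdims=True)); return s*f+[c['cx'],c['cy']]
def back(n,uv,z):
    c,f,R,t=cal(n); d=(np.atleast_2d(uv)-[c['cx'],c['cy']])/f; s=d.copy()
    for _ in range(20): s=d/(1+c['k1']*(s**2).sum(1,keepdims=True))
    r=np.c_[s,np.ones(len(s))]@R; o=-R.T@t
    return o+r*((z-o[2])/r[:,2])[:,None]
def save(n,img): cv2.imwrite('pics/'+n,np.ascontiguousarray(img[:,:,::-1]))
E
python3 - <<'E'
from h import *
a=imaging.snapshot('top');save('top0.png',a)
b=imaging.snapshot('side');save('side0.png',b)
for n in('top','side'):
    c,f,R,t=cal(n);print(n,c,f,(-R.T@t).round())
    for l in('flow_knob','power_knob_tip','timer_knob_tip'):
        for o in spotter.outline_of(n,l): print(n,l,o['confidence'],o['rect'],back(n,[(o['rect'][0]+o['rect'][2])/2,(o['rect'][1]+o['rect'][3])/2],94).round(1))
print(telemetry.state())
E
```

```text
top {'vfov': 48.761578958837084, 'cx': 325.57567691843707, 'cy': 201.84279232034157, 'k1': -0.058911094720278515, 'rvec': array([ 2.15035223, -2.11515661,  0.18952132]), 'tvec': array([-29.18719618, 502.19554845, 906.21769586])} 441.2907839673899 [339. -18. 979.]
top flow_knob 0.56 [361.9, 197.9, 389.0, 222.3] [[ 478.5 -122.4   94. ]]
top power_knob_tip 0.76 [420.2, 220.8, 437.3, 236.4] [[ 442.4 -230.5   94. ]]
top timer_knob_tip 0.75 [214.6, 221.1, 240.1, 245.1] [[426.5 176.2  94. ]]
side {'vfov': 54.61960711897483, 'cx': 319.7446677727713, 'cy': 191.1974106803162, 'k1': -0.0789736351542798, 'rvec': array([ 2.42877202, -0.2891862 ,  0.08045985]), 'tvec': array([-458.34447863,  166.25208285,  768.45140569])} 387.330277034102 [ 375. -464.  688.]
side flow_knob 0.84 [326.4, 237.6, 354.8, 272.8] [[ 480.  -129.1   94. ]]
side power_knob_tip 0.8 [328.8, 314.0, 347.8, 336.2] [[ 443.7 -249.8   94. ]]
side timer_knob_tip 0.9 [273.4, 134.1, 292.5, 161.2] [[427.5 165.   94. ]]
{'time': 0.4, 'joint_positions': array([ 1.16801542e+00,  2.86443342e-01,  1.57689012e+00,  1.33986037e-05,
        1.27861540e+00, -1.49972916e-01]), 'dq': array([ 0.00228923, -0.00072779, -0.00212192,  0.00020606, -0.0005752 ,
       -0.00052805]), 'effort': array([-1.49068568e-03, -4.05289042e+01, -2.92352700e+01, -1.44783203e-04,
        2.05847253e-03, -1.09755720e-05]), 'eef_pos': array([168.7442827 , 653.46394974, 231.12611769]), 'orientation': array([-5.47709135e-05,  1.26069565e-01,  9.92021387e-01, -1.69593712e-04]), 'contact_force': array([0.10991547, 0.24006122, 0.16587412]), 'wrist_torque': array([ 0.01254026, -0.01533344,  0.01176148]), 'grip_force': 0.0, 'finger_gap': 85.35287636989139}
```

View pics/top0.png

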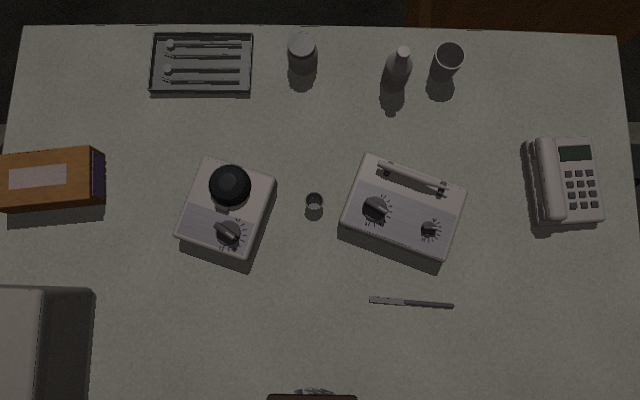

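View pics/side0.png

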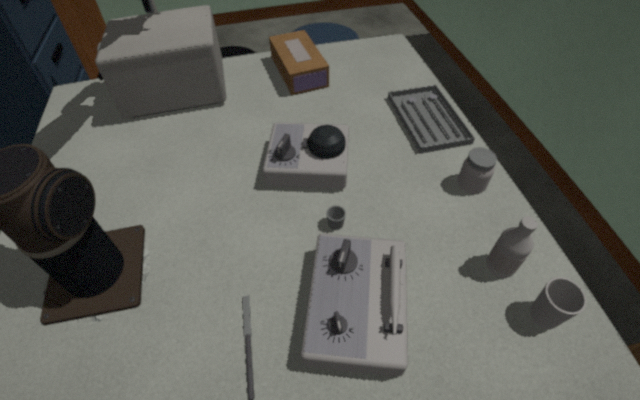

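The top view shows the scaler with its flow knob at (376,209) and small knob at (430,229); the mixer's knob is at (228,233). The side view shows the flow knob at (341,258), the power knob at (338,325) and the mixer's knob at (284,148). Next I'll zoom in on the flow knob.

```bash
python3 - <<'E'
from h import *
a=cv2.imread('pics/top0.png');b=cv2.imread('pics/side0.png')
def cr(im,x,y,w=30):
    c=cv2.resize(im[y-w:y+w,x-w:x+w],(400,400),interpolation=cv2.INTER_CUBIC)
    return cv2.convertScaleAbs(c,alpha=1.5)
cv2.imwrite('pics/c0.png',np.hstack([cr(a,378,210),cr(b,342,258)]))
# triangulate rect/mask centroids
for l in('flow_knob','power_knob_tip','timer_knob_tip'):
    rays=[]
    for n in('top','side'):
        m=spotter.outline_of(n,l)[0]['region'];ys,xs=np.nonzero(m);uv=[xs.mean(),ys.mean()]
        p=back(n,uv,60)[0];q=back(n,uv,120)[0];d=(q-p)/np.linalg.norm(q-p);rays.append((p,d))
    A=sum(np.eye(3)-np.outer(d,d) for p,d in rays);B=sum((np.eye(3)-np.outer(d,d))@p for p,d in rays)
    X=np.linalg.solve(A,B);print(l,X.round(1),[np.linalg.norm((np.eye(3)-np.outer(d,d))@(X-p)).round(1) for p,d in rays])
# box at lower-left
print(back('top',[[95,288],[40,290],[95,390]],200).round(),back('side',[[100,55],[210,8],[222,45],[222,103],[150,10],[145,0]],200).round())
E
```

```text
flow_knob [ 486.8 -122.8   67.6] [np.float64(0.0), np.float64(0.0)]
power_knob_tip [ 446.6 -237.1   65.1] [np.float64(0.9), np.float64(0.9)]
timer_knob_tip [430.4 181.9  72.1] [np.float64(0.2), np.float64(0.2)]
[[314. 383. 200.]
 [308. 484. 200.]
 [142. 368. 200.]] [[ 26. 504. 200.]
 [311. 680. 200.]
 [332. 456. 200.]
 [318. 217. 200.]
 [137. 727. 200.]
 [116. 807. 200.]]
```

View pics/c0.png

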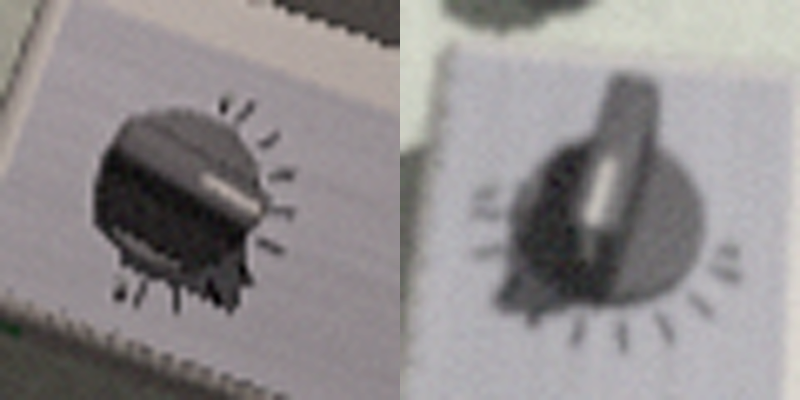

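The crop shows the wing's white pointer towards the lower right, at tick 4 counted from the clockwise (lower) end. Two ticks are hidden by the knob's shadow. I'll fit the tick circle and the skirt centre.

```bash
python3 - <<'E'
from h import *
from scipy.optimize import least_squares
k=np.array([0,1,4,5,6,7,8])
ut=np.array([(140,292),(177,298),(270,247),(284,210),(285,175),(270,138),(245,112)])*.15+[348,180]-.35
ks=np.array([0,1,3,4,5,6,7,8]);
us=np.array([(85,253),(133,312),(178,333),(222,338),(265,327),(303,307),(322,287),(333,270)])
Pt=back('top',ut,62)[:,:2]
def res(p,P,k): a=p[3]+np.radians(20)*k; return (P-np.c_[p[0]+p[2]*np.cos(a),p[1]+p[2]*np.sin(a)]).ravel()
s=least_squares(res,[480,-120,32,-2.5],args=(Pt,k));p=s.x;print('top ticks',p.round(2),np.degrees(p[3]),s.fun.round(1))
# side: visible ticks in image order, project the top fit
a=p[3]+np.radians(20)*np.arange(9)
pr=proj('side',np.c_[p[0]+p[2]*np.cos(a),p[1]+p[2]*np.sin(a),np.full(9,62.)])
print('side pred in crop',((pr-[312,228]+.35)/.15).round())
print('skirt centres',back('top',[[375-.35,208.8-.35]],70),back('side',[[343.2-.35,261-.35]],70))
# wing ends pointer
w=back('top',np.array([(262,205),(125,135)])*.15+[348,180],104);d=w[0]-w[1];print('wing',w.round(1),np.degrees(np.arctan2(d[1],d[0])))
w=back('side',np.array([(198,265),(234,75)])*.15+[312,228],104);d=w[0]-w[1];print('wing side',w.round(1),np.degrees(np.arctan2(d[1],d[0])))
for i in range(9): print(i,(np.degrees(p[3])+20*i).round(1),end=' ')
E
```

```text
top ticks [ 487.31 -123.53   34.26   -3.49] -199.99266038554572 [-0.1  0.   0.2  0.1 -0.3  0.3  0.4 -0.1 -0.2 -0.6  0.4  0.  -0.4  0.3]
side pred in crop [[ 87. 209.]
 [ 90. 247.]
 [107. 282.]
 [138. 311.]
 [178. 329.]
 [223. 333.]
 [266. 323.]
 [301. 301.]
 [325. 269.]]
skirt centres [[ 485.73061272 -123.56251322   70.        ]] [[ 485.20888864 -127.54507724   70.        ]]
wing [[ 476.  -145.1  104. ]
 [ 496.7 -103.7  104. ]] -116.61777063124234
wing side [[ 473.6 -158.8  104. ]
 [ 497.9 -106.   104. ]] -114.74388090143545
0 -200.0 1 -180.0 2 -160.0 3 -140.0 4 -120.0 5 -100.0 6 -80.0 7 -60.0 8 -40.0
```

>>> {"fn": "jog_arm", "kwargs": {
  "targets": [
    {"x": -20, "y": -10, "z": -30, "spin": 7, "jaw": 0.3},
    {"x": -65, "y": -35, "z": -50, "spin": 14, "jaw": 0.5},
    {"x": -108, "y": -60, "z": -59, "spin": 21, "jaw": 0.5},
    {"x": -150, "y": -85, "z": -59, "spin": 28, "jaw": 0.5},
    {"x": -192, "y": -110, "z": -59, "spin": 35, "jaw": 0.5},
    {"x": -234, "y": -134, "z": -59, "spin": 42, "jaw": 0.5},
    {"x": -276, "y": -158, "z": -59, "spin": 49, "jaw": 0.5},
    {"x": -316, "y": -180, "z": -59, "spin": 56, "jaw": 0.5}
  ]
}}

```text
time: 1.5
eef_pos: [431.0, 398.4, 290.7]
orientation: [0.0, 0.579, 0.815, 0.0]
contact_force: [0.2, 0.5, -0.2]
finger_gap: 42.7
grip_force: 0.0
```

>>> {"fn": "jog_arm", "kwargs": {
  "targets": [
    {"x": -47, "y": -8, "z": 4, "spin": 6},
    {"x": -95, "y": -15, "z": 8, "spin": 12},
    {"x": -142, "y": -23, "z": 12, "spin": 18},
    {"x": -190, "y": -30, "z": 16, "spin": 25},
    {"x": -237, "y": -38, "z": 20, "spin": 31},
    {"x": -284, "y": -46, "z": 24, "spin": 37},
    {"x": -332, "y": -54, "z": 28, "spin": 43},
    {"x": -379, "y": -61, "z": 31, "spin": 49.5}
  ]
}}

```text
$.targets[0]: bad value
```

>>> {"fn": "jog_arm", "kwargs": {
  "targets": [
    {"x": -47, "y": -8, "z": 4, "spin": 6, "jaw": 0.5},
    {"x": -95, "y": -15, "z": 8, "spin": 12, "jaw": 0.5},
    {"x": -142, "y": -23, "z": 12, "spin": 18, "jaw": 0.5},
    {"x": -190, "y": -30, "z": 16, "spin": 25, "jaw": 0.5},
    {"x": -237, "y": -38, "z": 20, "spin": 31, "jaw": 0.5},
    {"x": -284, "y": -46, "z": 24, "spin": 37, "jaw": 0.5},
    {"x": -332, "y": -54, "z": 28, "spin": 43, "jaw": 0.5},
    {"x": -379, "y": -61, "z": 31, "spin": 49.5, "jaw": 0.5}
  ]
}}

```text
time: 2.3
eef_pos: [498.7, 20.7, 259.5]
orientation: [0.0, 0.867, 0.498, 0.0]
contact_force: [0.9, 0.2, -0.5]
finger_gap: 42.8
grip_force: 0.0
```

>>> {"fn": "jog_arm", "kwargs": {
  "targets": [
    {"x": -22, "y": 11, "z": 10, "spin": 0, "jaw": 0.5},
    {"x": -44, "y": 21, "z": 20, "spin": 0, "jaw": 0.5},
    {"x": -66, "y": 32, "z": 35, "spin": 0, "jaw": 0.5},
    {"x": -88, "y": 42, "z": 55, "spin": 0, "jaw": 0.5},
    {"x": -110, "y": 53, "z": 75, "spin": 0, "jaw": 0.5},
    {"x": -131, "y": 63, "z": 90, "spin": 0, "jaw": 0.5},
    {"x": -131, "y": 63, "z": 100, "spin": 0, "jaw": 0.5},
    {"x": -131, "y": 63, "z": 100, "spin": 0, "jaw": 0.5}
  ]
}}

```text
time: 3.1
eef_pos: [486.9, -121.9, 157.7]
orientation: [-0.002, 0.866, 0.5, -0.001]
contact_force: [0.3, 0.0, 0.0]
finger_gap: 42.5
grip_force: 0.0
```

```bash
python3 - <<'E'
from h import *
b=imaging.snapshot('side');save('side1.png',b)
a=imaging.snapshot('top');save('top1.png',a)
s=telemetry.state();print(s['eef_pos'],s['orientation'],s['time'])
def mk(im,n,col):
    for P in ([s['eef_pos']]): 
        q=proj(n,P)[0]; print(n,q)
def cr(n,im,x,y,w=60):
    c=cv2.convertScaleAbs(cv2.resize(im[y-w:y+w,x-w:x+w,::-1],(400,400),interpolation=cv2.INTER_CUBIC),alpha=1.4)
    for P,col in ((s['eef_pos'],(0,0,255)),((486.5,-124.5,104),(0,255,0)),((486.5,-124.5,70),(255,0,0))):
        q=(proj(n,P)[0]-[x-w,y-w])*400/(2*w); cv2.circle(c,tuple(int(v) for v in q),4,col,1)
    return c
cv2.imwrite('pics/c1.png',np.hstack([cr('top',a,378,205),cr('side',b,342,240)]))
E
```

```text
[ 488.18907366 -121.68270001  159.71367818] [2.18041809e-05 8.65817237e-01 5.00360332e-01 2.24413790e-04] 3.2
```

View pics/c1.png

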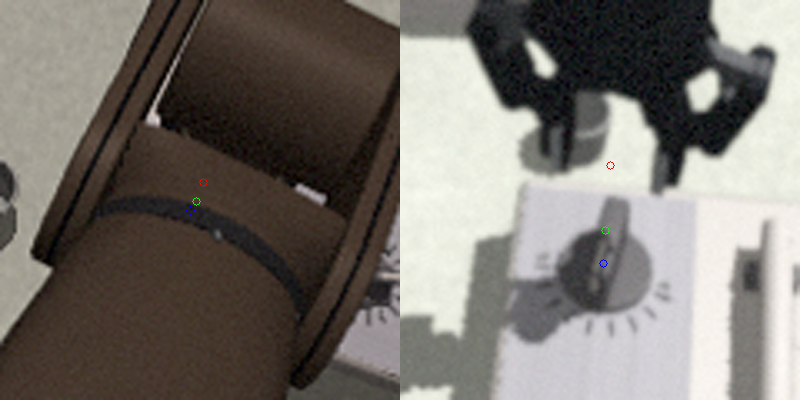

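In the side crop, the fingers straddle the wing line above the knob, and the predicted skirt centre at (603,263) lies on the skirt. I'll go down next.

>>> {"fn": "jog_arm", "kwargs": {
  "targets": [
    {"x": -4, "y": 0, "z": 15, "spin": 0, "jaw": 0.5},
    {"x": -4, "y": 0, "z": 35, "spin": 0, "jaw": 0.5},
    {"x": -4, "y": 0, "z": 55, "spin": 0, "jaw": 0.5},
    {"x": -4, "y": 0, "z": 68, "spin": 0, "jaw": 0.5},
    {"x": -4, "y": 0, "z": 76, "spin": 0, "jaw": 0.5},
    {"x": -4, "y": 0, "z": 82, "spin": 0, "jaw": 0.5},
    {"x": -4, "y": 0, "z": 82, "spin": 0, "jaw": 0.5},
    {"x": -4, "y": 0, "z": 82, "spin": 0, "jaw": 0.5}
  ]
}}

```text
time: 4.0
eef_pos: [486.5, -126.0, 78.0]
orientation: [0.001, 0.866, 0.5, 0.0]
contact_force: [0.4, -0.0, 0.2]
finger_gap: 42.7
grip_force: 0.0
```

```bash
python3 - <<'E'
from h import *
b=imaging.snapshot('side')
s=telemetry.state();print(s['eef_pos'],s['contact_force'],s['time'])
x,y,w=342,255,40
c=cv2.convertScaleAbs(cv2.resize(b[y-w:y+w,x-w:x+w,::-1],(600,600),interpolation=cv2.INTER_CUBIC),alpha=1.4)
cv2.imwrite('pics/c2.png',c)
E
```

```text
[ 486.59068545 -126.05549193   78.17084945] [-0.206575   -0.01299899 -0.2245563 ] 4.05
```

View pics/c2.png

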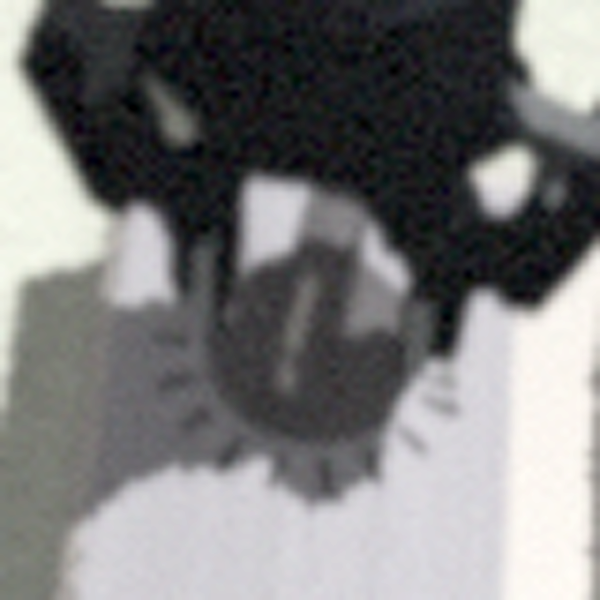

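The picture shows the fingers at (220,290) and (425,320) on either side of the wing at about (310,310), clear of everything. I'll close the gripper.

>>> {"fn": "jog_arm", "kwargs": {
  "targets": [
    {"x": 0, "y": 0, "z": 0, "spin": 0, "jaw": 0.7},
    {"x": 0, "y": 0, "z": 0, "spin": 0, "jaw": 0.8},
    {"x": 0, "y": 0, "z": 0, "spin": 0, "jaw": 0.9},
    {"x": 0, "y": 0, "z": 0, "spin": 0, "jaw": 1},
    {"x": 0, "y": 0, "z": 0, "spin": 0, "jaw": 1},
    {"x": 0, "y": 0, "z": 0, "spin": 0, "jaw": 1},
    {"x": 0, "y": 0, "z": 0, "spin": 0, "jaw": 1},
    {"x": 0, "y": 0, "z": 0, "spin": 0, "jaw": 1}
  ]
}}

```text
time: 4.85
eef_pos: [485.4, -125.6, 78.0]
orientation: [-0.001, 0.866, 0.5, -0.001]
contact_force: [-4.4, 0.9, 6.1]
finger_gap: 12.8
grip_force: 60.2
```

```bash
python3 -c "
from h import *
s=telemetry.state();print(s)"
```

```text
{'time': 4.85, 'joint_positions': array([-4.55651256e-01,  9.33555923e-02,  2.10772247e+00, -1.57828011e-04,
        9.42516839e-01,  6.76906738e-02]), 'dq': array([ 6.97036176e-04, -1.40135904e-04, -9.98433191e-04, -9.30220298e-05,
       -9.77747253e-04, -1.28634757e-03]), 'effort': array([-3.17430245e-01, -2.59253204e+01, -2.42592716e+01,  3.68308264e-02,
       -9.39385258e-01, -5.66499264e-03]), 'eef_pos': array([ 485.4332439 , -125.55519626,   78.0138337 ]), 'orientation': array([-7.95514965e-04,  8.65937520e-01,  5.00151182e-01, -6.11127908e-04]), 'contact_force': array([-4.3843025 ,  0.90873791,  6.11377169]), 'wrist_torque': array([0.24111776, 0.51113774, 0.0427977 ]), 'grip_force': 60.21232008934021, 'finger_gap': 12.826281760541379}
```

>>> {"fn": "jog_arm", "kwargs": {
  "targets": [
    {"x": 0, "y": -1, "z": 0, "spin": 0, "jaw": 1},
    {"x": 0, "y": -1, "z": 0, "spin": 5, "jaw": 1},
    {"x": 0, "y": -1, "z": 0, "spin": 10, "jaw": 1},
    {"x": 0, "y": -1, "z": 0, "spin": 16, "jaw": 1},
    {"x": 0, "y": -1, "z": 0, "spin": 22, "jaw": 1},
    {"x": 0, "y": -1, "z": 0, "spin": 28, "jaw": 1},
    {"x": 0, "y": -1, "z": 0, "spin": 34, "jaw": 1},
    {"x": 0, "y": -1, "z": 0, "spin": 40, "jaw": 1}
  ]
}}

```text
time: 5.65
eef_pos: [485.0, -125.0, 78.0]
orientation: [-0.0, 0.985, 0.172, -0.0]
contact_force: [-2.9, 1.4, 5.9]
finger_gap: 13.3
grip_force: 60.3
```

```bash
python3 -c "
from h import *
b=imaging.snapshot('side')
s=telemetry.state()
for k in('eef_pos','orientation','contact_force','wrist_torque','finger_gap'):print(s[k])
q=s['orientation'];print('yaz',np.degrees(2*np.arctan2(q[2],q[1]))-90)"
```

```text
[ 484.92158763 -125.00974899   78.0090885 ]
[-4.40770490e-04  9.85453062e-01  1.69946947e-01 -3.21805631e-04]
[-3.64112385  0.85317638  5.49790184]
[ 0.29782931  0.49825525 -0.00421036]
12.818538885979391
yaz -70.43052818780397
```

>>> {"fn": "jog_arm", "kwargs": {
  "targets": [
    {"x": 0, "y": 0, "z": 0, "spin": 6, "jaw": 1},
    {"x": 0, "y": 0, "z": 0, "spin": 13, "jaw": 1},
    {"x": 0, "y": 0, "z": 0, "spin": 20, "jaw": 1},
    {"x": 0, "y": 0, "z": 0, "spin": 26, "jaw": 1},
    {"x": 0, "y": 0, "z": 0, "spin": 31, "jaw": 1},
    {"x": 0, "y": 0, "z": 0, "spin": 35, "jaw": 1},
    {"x": 0, "y": 0, "z": 0, "spin": 38, "jaw": 1},
    {"x": 0, "y": 0, "z": 0, "spin": 38, "jaw": 1}
  ]
}}

```text
time: 6.5
eef_pos: [484.9, -124.4, 78.0]
orientation: [-0.001, 0.988, -0.157, -0.001]
contact_force: [-3.7, 4.0, 6.4]
finger_gap: 12.8
grip_force: 60.4
```

```bash
python3 -c "
from h import *
b=imaging.snapshot('side')
s=telemetry.state()
for k in('eef_pos','contact_force','wrist_torque','finger_gap'):print(s[k])
q=s['orientation'];print('yaz',np.degrees(2*np.arctan2(q[2],q[1]))-90)
x,y,w=342,255,40
c=cv2.convertScaleAbs(cv2.resize(b[y-w:y+w,x-w:x+w,::-1],(600,600),interpolation=cv2.INTER_CUBIC),alpha=1.4)
cv2.imwrite('pics/c3.png',c)"
```

```text
[ 484.88252587 -124.38966956   78.00167007]
[-2.53736704  4.31213426  5.90519237]
[ 0.62822262  0.45060965 -0.04493366]
12.761782111301553
yaz -108.01718706840195
```

View pics/c3.png

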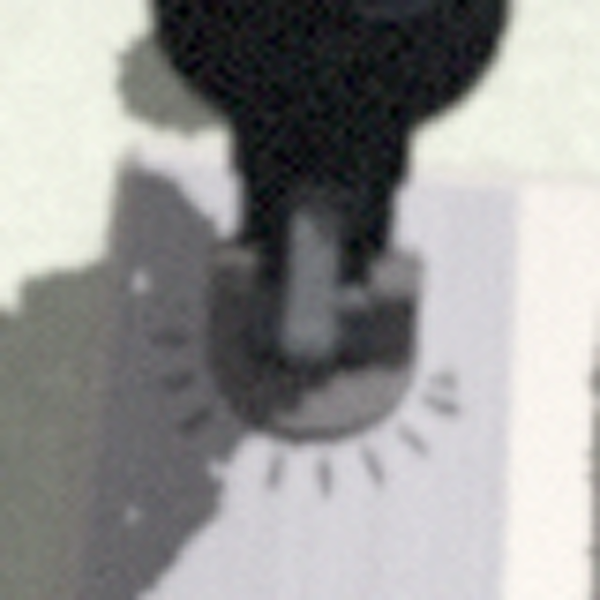

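The picture shows the gripper turned with the wing, and the white pointer has gone out of sight to the left. I'll nudge on to feel the stop.

>>> {"fn": "jog_arm", "kwargs": {
  "targets": [
    {"x": 0, "y": 0, "z": 0, "spin": 1, "jaw": 1},
    {"x": 0, "y": 0, "z": 0, "spin": 2, "jaw": 1},
    {"x": 0, "y": 0, "z": 0, "spin": 3, "jaw": 1},
    {"x": 0, "y": 0, "z": 0, "spin": 4, "jaw": 1},
    {"x": 0, "y": 0, "z": 0, "spin": 5, "jaw": 1},
    {"x": 0, "y": 0, "z": 0, "spin": 5, "jaw": 1},
    {"x": 0, "y": 0, "z": 0, "spin": 5, "jaw": 1},
    {"x": 0, "y": 0, "z": 0, "spin": 5, "jaw": 1}
  ]
}}

```text
time: 7.35
eef_pos: [484.9, -124.4, 78.1]
orientation: [0.0, 0.981, -0.195, -0.001]
contact_force: [-2.4, 4.8, 5.8]
finger_gap: 13.1
grip_force: 72.5
```

```bash
python3 -c "
from h import *
s=telemetry.state()
for k in('eef_pos','contact_force','wrist_torque','finger_gap'):print(s[k])
q=s['orientation'];print('yaz',np.degrees(2*np.arctan2(q[2],q[1]))-90)"
```

```text
[ 484.87390426 -124.39380832   78.07851843]
[-2.40474407  4.84849355  5.76310448]
[0.83660587 0.36246329 1.7061739 ]
13.141073352620158
yaz -112.44208449400497
```

The reaction moment is 1.7 N m, so the knob is at its stop, at yaz ≈ -110 as the tick fit predicted. I'll turn it back 60° from there (yaz -50).

>>> {"fn": "jog_arm", "kwargs": {
  "targets": [
    {"x": 0, "y": 0, "z": 0, "spin": -3, "jaw": 1},
    {"x": 0, "y": 0, "z": 0, "spin": -11, "jaw": 1},
    {"x": 0, "y": 0, "z": 0, "spin": -19, "jaw": 1},
    {"x": 0, "y": 0, "z": 0, "spin": -27, "jaw": 1},
    {"x": 0, "y": 0, "z": 0, "spin": -35, "jaw": 1},
    {"x": 0, "y": 0, "z": 0, "spin": -43, "jaw": 1},
    {"x": 0, "y": 0, "z": 0, "spin": -51, "jaw": 1},
    {"x": 0, "y": 0, "z": 0, "spin": -57, "jaw": 1}
  ]
}}

```text
time: 8.15
eef_pos: [485.1, -125.2, 78.0]
orientation: [-0.0, 0.956, 0.295, -0.0]
contact_force: [-2.5, 2.2, 4.1]
finger_gap: 13.1
grip_force: 60.2
```

>>> {"fn": "jog_arm", "kwargs": {
  "targets": [
    {"x": 0, "y": 0, "z": 0, "spin": -3, "jaw": 1},
    {"x": 0, "y": 0, "z": 0, "spin": -5, "jaw": 1},
    {"x": 0, "y": 0, "z": 0, "spin": -6, "jaw": 1},
    {"x": 0, "y": 0, "z": 0, "spin": -6, "jaw": 1},
    {"x": 0, "y": 0, "z": 0, "spin": -6, "jaw": 1},
    {"x": 0, "y": 0, "z": 0, "spin": -6, "jaw": 1},
    {"x": 0, "y": 0, "z": 0, "spin": -6, "jaw": 1},
    {"x": 0, "y": 0, "z": 0, "spin": -6, "jaw": 1}
  ]
}}

```text
time: 8.95
eef_pos: [485.1, -125.3, 78.0]
orientation: [-0.0, 0.94, 0.342, -0.0]
contact_force: [-2.8, 0.7, 4.8]
finger_gap: 12.9
grip_force: 60.2
```

```bash
python3 -c "
from h import *
s=telemetry.state()
for k in('eef_pos','contact_force','wrist_torque','finger_gap'):print(s[k])
q=s['orientation'];print('yaz',np.degrees(2*np.arctan2(q[2],q[1]))-90)"
```

```text
[ 485.14153214 -125.310757     78.01357645]
[-2.79680234  0.6562257   4.80446049]
[0.18306501 0.45103531 0.03331142]
12.860040801910966
yaz -49.98075382781851
```

>>> {"fn": "jog_arm", "kwargs": {
  "targets": [
    {"x": 0, "y": 0, "z": 0, "spin": 0, "jaw": 0.7},
    {"x": 0, "y": 0, "z": 0, "spin": 0, "jaw": 0.5},
    {"x": 0, "y": 0, "z": 0, "spin": 0, "jaw": 0.5},
    {"x": 0, "y": 0, "z": 0, "spin": 0, "jaw": 0.5},
    {"x": 0, "y": 0, "z": 0, "spin": 0, "jaw": 0.5},
    {"x": 0, "y": 0, "z": -10, "spin": 0, "jaw": 0.5},
    {"x": 0, "y": 0, "z": -30, "spin": 0, "jaw": 0.5},
    {"x": 0, "y": 0, "z": -60, "spin": 0, "jaw": 0.5}
  ]
}}

```text
time: 9.75
eef_pos: [483.9, -124.8, 136.9]
orientation: [-0.001, 0.94, 0.342, -0.001]
contact_force: [0.4, -0.1, 0.5]
finger_gap: 42.3
grip_force: 0.0
```

>>> {"fn": "jog_arm", "kwargs": {
  "targets": [
    {"x": 0, "y": 0, "z": -40, "spin": 0, "jaw": 0.5},
    {"x": 20, "y": -20, "z": -80, "spin": 0, "jaw": 0.5},
    {"x": 55, "y": -40, "z": -100, "spin": 0, "jaw": 0.5},
    {"x": 95, "y": -50, "z": -110, "spin": 0, "jaw": 0.5},
    {"x": 135, "y": -50, "z": -115, "spin": 0, "jaw": 0.5},
    {"x": 170, "y": -50, "z": -115, "spin": 0, "jaw": 0.5},
    {"x": 200, "y": -50, "z": -115, "spin": 0, "jaw": 0.5},
    {"x": 200, "y": -50, "z": -115, "spin": 0, "jaw": 0.5}
  ]
}}

```text
time: 10.55
eef_pos: [607.8, 43.7, 252.9]
orientation: [-0.0, 0.939, 0.344, 0.001]
contact_force: [-0.8, 0.0, -0.7]
finger_gap: 42.9
grip_force: 0.0
```

```bash
python3 - <<'E'
from h import *
b=imaging.snapshot('side');a=imaging.snapshot('top')
s=telemetry.state();print(s['eef_pos'],s['contact_force'],s['time'])
def cr(im,x,y,w=30): return cv2.convertScaleAbs(cv2.resize(im[y-w:y+w,x-w:x+w,::-1],(400,400),interpolation=cv2.INTER_CUBIC),alpha=1.5)
cv2.imwrite('pics/c4.png',np.hstack([cr(a,378,210),cr(b,342,258)]))
E
```

```text
[605.97146138  41.80427205 252.49350782] [-0.90725061 -0.81656553  0.12284723] 10.65
```

View pics/c4.png

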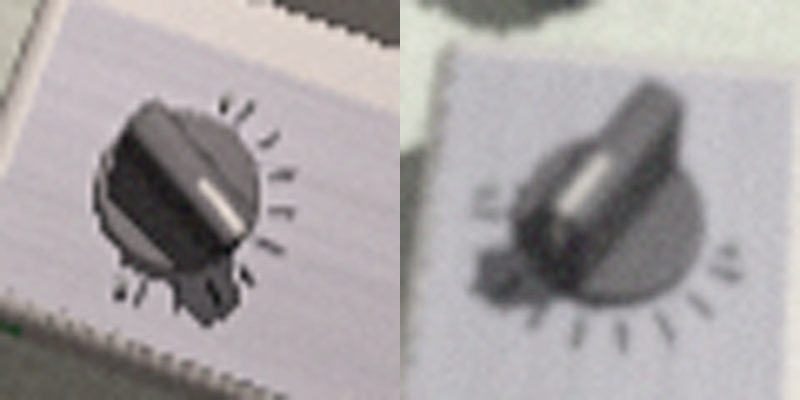

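The pointer now faces the tick at about (247,277) in the top crop, which is tick 3 from the clockwise end. The arm is clear of everything, so I'll hand the job in.

```bash
python3 -c "
from h import *
print(job.close_job())"
```

```text
the job is handed in; nothing more can be done
None
```

I turned the flow knob clockwise to its stop, where the wrist moment rose to 1.7 N m. I then turned it back 60° (three clicks) and released it; the last pictures show its pointer at the third tick, and the job was handed in at about 11 s with the arm clear of both other knobs throughout.

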